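# Blank off the spare gas outlet

## Task

Shut the tap on the brass gas manifold by turning its bar handle clockwise until it clicks past its detent, and only then fetch the loose aluminium snap cap and press it straight down onto the manifold's bare upright stud until it clicks. Keep pressing after the click so that the rubber seal under the cap is squeezed firmly, and finish like that, with the gripper still holding the cap pressed down. Leave the kitchen things around it where they are.

Things in the scene. Friction and masses are not known exactly. Their poses are not given: they have to be found in the camera images.
- manifold: the fixed brass gas manifold, 270 mm long (its y axis), 44 mm wide, 30 mm high, on a 300 x 70 mm steel foot plate. Origin at the centre of the underside, z up. Along its y axis: the tap at +90 mm, an elbow outlet in use (55 mm high, pointing to its +x) at +10 mm, the bare stud at -70 mm
- tap (a joint): angle of the tap handle (rad); grows as the handle turns clockwise seen from above. Range 0 (stop, open) to 1.4 (stop, shut). It starts open, between 0 and 0.25; a detent hump lies at 0.70 and resists with about 0.1 N m before it, then the handle springs on by itself to about 1.15 and stays. Shut means past 1.0
- tap_grip (a point): point on the tap's turning axis, inside the bar handle, 68 mm above the work surface. The steel bar handle is 62 mm long (this point's x axis), 14 mm thick (its y axis) and 28 mm high, from 52 to 80 mm above the work surface; the point turns with it. At joint value 0 the bar lies along the manifold's x axis
- cap: the loose snap cap, a plain 12-sided aluminium cup 46 mm across the flats and 40 mm high (with a 2 mm boss on top), about 90 g, standing mouth down on the work surface among the ramekins. Origin at the centre of its open lower rim, z up through its closed top. Inside the mouth is a lip 28 mm in bore and 5 mm deep, behind it the bore is 35 mm to a depth of 34 mm
- seat (a point): centre of the top face of the rubber seal at the foot of the stud while the seal is not squeezed, 43 mm above the work surface, fixed to the manifold. A cap that has clicked on has its origin here; one that is pressed on against the seal has it 1 to 4 mm lower
- stud_tip (a point): top centre of the bare steel stud, 24 mm above seat (67 mm above the work surface). Stud 23 mm in diameter, tapering to 14 mm at the tip; four sprung latch balls stand out to 33 mm diameter, centres 10 mm above seat. The cap's rim meets them 14 mm above seat; pushing past takes about 9 N over some 4 mm, then the force drops and the balls pull the cap down onto the seal
- seal: the sprung rubber seal, a 42 mm disc 8 mm thick around the foot of the stud; origin at the centre of its underside, 35 mm above the work surface. It is squeezed straight down by up to 4 mm: 2 N starts it, 3 N more for each mm, about 14 N to its stop
- ramekin_a: a loose blue ceramic ramekin, 76 mm across the rim, 42 mm high; origin at the centre of its underside. To be left alone; it may have changed places with the cap
- ramekin_b: another such ramekin; to be left alone; it may have changed places with the cap
- mortar: the heavy stone mortar, 144 mm across, 100 mm high, with the hardwood pestle leaning in it, to 167 mm high; origin at the centre of its underside. To be left alone
- ladle: an aluminium ladle lying on its bowl, 84 mm across the bowl, 310 mm long, up to 41 mm high; origin under the bowl, handle along its -x. To be left alone
- sauce_bottle: a glass bottle, 60 mm across, 190 mm high; origin at the centre of its underside. To be left alone
- jar: a glass jar with a steel lid, 72 mm across, 90 mm high; origin at the centre of its underside. To be left alone
Mind the look-alikes: they are no part of the job. There is more than one size of the cap; the one meant has the size given above.

How it is judged:
On the way, in this order (a step that is already met when the one before it is completed fails the run):
1. the tap is turned past its detent while the cap is still off the stud (value of joint tap above 1 rad and horizontal distance between cap and seat above 0.05 m), for 0.2 s.
2. the cap is clicked onto the stud (z of cap in the frame of seat below 0.0015 m and horizontal distance between cap and seat below 0.004 m and angle between cap's own z axis and vertical below 0.1 rad), for 0.2 s.
At the end, for the whole second after the job is handed in: The tap is past its detent (joint above 1.0); the cap is clicked on the stud: rim no more than 1.5 mm above seat, within 4 mm of its axis, tilted less than 0.1 rad, at rest; and the fingers are still on the cap (over 2 N), pressing it onto the rubber seal with more than 6 N (all of step 2 and value of joint tap above 1 rad and contact force between cap and seal above 6 N and contact force between the fingers and cap above 2 N and linear speed of cap below 0.02 m/s); the arm keeps its last pose, push and grip.
It fails at once if a ramekin, the mortar, the ladle, the bottle or the jar is shifted by more than 30 mm (distance of any of ramekin_a, ramekin_b, mortar, ladle, sauce_bottle, jar from where it was at the start of the episode above 0.03 m).
It also fails if it takes over 58 s, if anything falls off the work surface, if the arm or the gripper's body presses on something with over 40 N, if the wrist force passes 120 N, or if a joint passes its speed limit or range.

## Robot

A 6-joint arm with a two-finger parallel gripper is mounted at the origin on the work surface. World frame = base frame: x ahead of the robot, y to its left, z up, the work surface at z = 0. Lengths are in m, angles in rad, forces in N, time in s.
With the tool pointing down it reaches from about 0.325 to 0.9 m from the base axis. Payload 6.1 kg.
Tool frame: the origin (TCP) lies midway between the tips of the shut fingers; the grasp point (between the pads) lies 19 mm behind it; z points along the fingers, y is the line along which they close (so a half turn about z gives the same grasp; the last joint's range is limited). The gripper opens to 85 mm and grips with 20 to 120 N. Pads are 22 mm wide; open, the fingers measure 114 mm over their backs; the gripper's body (76 mm by 85 mm) begins 54 mm behind the grasp point. The pads swing forward as they close: fully open they stand 13 mm farther back than shut.
Start: joints at [1.207, 0.22, 1.526, -0, 1.395, -0.126], TCP at [0.147, 0.607, 0.231] pointing down, gripper open.
Joint ranges: [-2.98, 2.98], [-0.91, 2.08], [0.09, 2.57], [-1.24, 4.39], [0.2, 2.65], [-2.68, 2.68]. Speed limits (rad/s): [2.57, 2.57, 3.01, 3.14, 3.14, 3.14].

## Interface

Orientations are given as [roll, pitch, yaw] about the fixed x, y, z axes, in that order (R = Rz(yaw) Ry(pitch) Rx(roll)).
In Python, from plant import movep, move_l, set_joints, gripper_to, hold, inverse_kinematics, observe, get_image, get_calibration, Unreachable, job_done gives the robot as it stands. Calls block until the motion is done:
- movep(position, orientation): joint-space move of the TCP to a pose.
- move_l(position, feed=0.15, rotation=None, max_force=None): straight line of the TCP; rotation=None keeps the orientation; feed is the mean speed in m/s. With max_force (N) it stops when the force on the tool has changed by that much, and returns True; else False.
- set_joints(angles): joint-space move.
- gripper_to(opening, f_grip=None): finger opening in m; f_grip is the grip in N (None keeps the last); returns when the fingers have stopped.
- hold(seconds).
- inverse_kinematics(position, orientation): joint angles nearest the present ones, or None.
- observe(): the state.
- get_image(name): name is "scene" or "top"; returns (picture, depth): 384x512x3 uint8, red, green, blue; 384x512 float32, m along the optical axis (not along the pixel's ray), 0 where there is no reading.
- get_calibration(name): a dict with "intrinsics" (3x3 intrinsics, pixels), "world_from_camera" (4x4, takes a point from camera to world coordinates). Camera axes: x right, y down, z forward; pixel columns grow to the right and rows downward; lengths in m; the calibration is good to about 2 mm. A picture is of the moment at which its call begins. get_calibration takes no time and is no camera call.
A pose or a line that the arm cannot do raises Unreachable and nothing moves.
- job_done(): hands the job in; it is judged then, once.
The state is a dict: "time_s": time; "q": joint angles; "joint_velocities": joint speeds; "joint_torque": joint torques, N m; "eef_pos": TCP position; "tcp_rot": TCP orientation; "ft_force": force on the tool from outside, world axes, zero at the start; "torque": the same for the moment, N m; "opening": finger opening in m; "grasp_force": force on a finger pad.
Only numpy, scipy, OpenCV 4.12 (cv2) and the standard library are available. Lean on these libraries where they do the work, as an engineer would, in place of code of your own. Each camera call takes 0.05 s, during which the arm holds its last target. There are 200 camera calls.

## Working session

There is one attempt and no reset: what is moved stays moved. The work goes in short steps, each a Python script; the robot and the scene stay as the last script left them, time stands still between calls to the robot, and variables do not carry over. Pictures are saved under pics/ and viewed, at most 10 in all, crops included, and the job is handed in when it is done.

```bash
ls; mkdir -p pics
python3 - <<'E'
from plant import *
import cv2,numpy as np
for n in("top","scene"):
    im,d=get_image(n); np.savez(f"{n}.npz",im=im,d=d); cv2.imwrite(f"pics/{n}0.png",cv2.cvtColor(im,cv2.COLOR_RGB2BGR))
    c=get_calibration(n); print(c)
print(observe())
E
```

```text
pics
{'intrinsics': array([[362.71717569,   0.        , 256.10617884],
       [  0.        , 362.71717569, 198.03770776],
       [  0.        ,   0.        ,   1.        ]]), 'world_from_camera': array([[ 2.75444911e-02, -9.96805017e-01,  7.49737175e-02,
         4.82624258e-01],
       [-9.99619451e-01, -2.75795257e-02,  5.68191733e-04,
         1.40851822e-02],
       [ 1.50136320e-03, -7.49608369e-02, -9.97185348e-01,
         1.10755922e+00],
       [ 0.00000000e+00,  0.00000000e+00,  0.00000000e+00,
         1.00000000e+00]])}
{'intrinsics': array([[415.73394854,   0.        , 251.62494346],
       [  0.        , 415.73394854, 194.39017375],
       [  0.        ,   0.        ,   1.        ]]), 'world_from_camera': array([[ 0.75272804,  0.4025956 , -0.52088126,  1.21088671],
       [ 0.6583203 , -0.45567703,  0.59914342, -0.71784952],
       [ 0.00385888, -0.79389875, -0.60803773,  0.83774171],
       [ 0.        ,  0.        ,  0.        ,  1.        ]])}
{'time_s': 0.1, 'q': array([ 1.20690080e+00,  2.21166158e-01,  1.52752006e+00,  4.84364821e-05,
        1.39471098e+00, -1.26117678e-01]), 'joint_velocities': array([-2.97373647e-04, -4.64283942e-04, -1.53032699e-03,  1.50459522e-03,
        2.39919631e-05,  1.50624414e-04]), 'joint_torque': array([ 2.43098417e-03, -4.98240817e+01, -3.90553379e+01, -1.06641178e-04,
        5.54523795e-03, -1.37995173e-05]), 'eef_pos': array([0.14701349, 0.60688973, 0.23028458]), 'tcp_rot': array([-3.13980844e+00, -2.74274650e-04,  2.90380603e+00]), 'ft_force': array([-0.47829478, -0.06890866,  0.16620587]), 'torque': array([-0.07676331, -0.02729879,  0.01025531]), 'grasp_force': 0.0, 'opening': 0.0852163351448255}
```

View pics/top0.png

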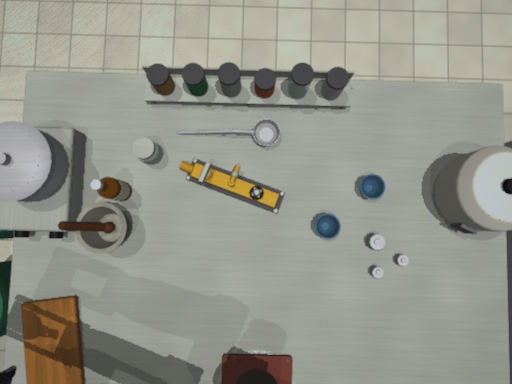

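View pics/scene0.png

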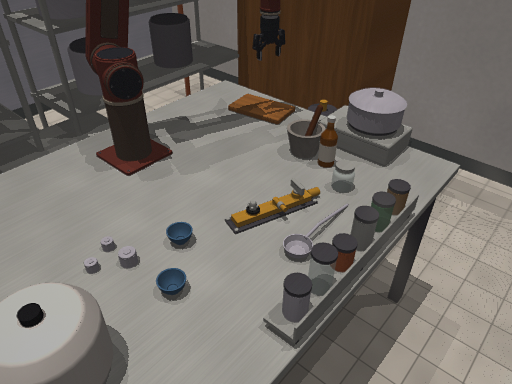

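The top view shows the manifold from (187,165) to (282,205), with the tap bar near (204,171), the elbow near (234,175) and the stud near (257,192). The ramekins are at (372,187) and (327,226). There are three cap candidates: (376,242), which is larger, and (377,272) and (402,260), which are smaller. I'll measure them and enlarge.

```bash
cat > h.py <<'E'
import numpy as np,cv2
from plant import get_calibration
def cloud(n,d):
    c=get_calibration(n);K=c["intrinsics"];T=c["world_from_camera"]
    v,u=np.indices(d.shape); p=np.stack([(u-K[0,2])/K[0,0]*d,(v-K[1,2])/K[1,1]*d,d],-1)
    return p@T[:3,:3].T+T[:3,3]
def ray(n,u,v,z):
    c=get_calibration(n);K=c["intrinsics"];T=c["world_from_camera"]
    r=T[:3,:3]@np.array([(u-K[0,2])/K[0,0],(v-K[1,2])/K[1,1],1]); return T[:3,3]+r*(z-T[2,3])/r[2]
E
python3 - <<'E'
from h import *
a=np.load("top.npz");im,d=a["im"],a["d"];P=cloud("top",d)
s=np.load("scene.npz");S=cloud("scene",s["d"])
for n,PP,dd,cs in(("top",P,d,[(376,242),(377,272),(402,260)]),("scene",S,s["d"],[(128,257),(91,265),(107,243)])):
  m=((PP[...,2]>.012)&(PP[...,2]<.06)&(dd>0)).astype(np.uint8)
  k,l,st,ce=cv2.connectedComponentsWithStats(m)
  for u,v in cs:
    i=l[v,u]; q=PP[l==i]; zt=np.percentile(q[:,2],90); t=q[q[:,2]>zt-.006]
    print(n,(u,v),i,st[i],"ztop",zt.round(4),"ctr",((t.min(0)+t.max(0))/2).round(4),t.mean(0).round(4),"ext",np.ptp(t,axis=0).round(4))
# manifold
hsv=cv2.cvtColor(im,cv2.COLOR_RGB2HSV); y=((hsv[...,0]>15)&(hsv[...,0]<32)&(hsv[...,1]>150)&(hsv[...,2]>100))
y[:,:170]=0;y[:,300:]=0;y[:150]=0;y[220:]=0
r=cv2.minAreaRect(np.argwhere(y&(abs(P[...,2]-.03)<.006))[:,::-1].astype(np.float32)); print(r)
b=cv2.boxPoints(r); print(np.array([ray("top",*p,.03) for p in b]).round(4))
for nm,(u0,u1,v0,v1) in {"tap":(185,225,150,190),"stud":(245,270,180,205)}.items():
    q=P[v0:v1,u0:u1].reshape(-1,3); t=q[q[:,2]>(.07 if nm=="tap" else .055)]; print(nm,len(t),t.mean(0).round(4),t[:,2].max(),np.median(t[:,2])); 
    if nm=="tap":
        rr=cv2.minAreaRect(t[:,:2].astype(np.float32)*1000);print(rr)
A=cv2.cvtColor(im,cv2.COLOR_RGB2BGR)
z=lambda I,u0,v0,w,h,f:cv2.resize(I[v0:v0+h,u0:u0+w],None,fx=f,fy=f,interpolation=cv2.INTER_CUBIC)
B=cv2.cvtColor(s["im"],cv2.COLOR_RGB2BGR)
cv2.imwrite("pics/crop1.png",np.vstack([np.hstack([z(A,310,170,100,75*4//3,4)[:300],z(A,180,145,100,75,4)]),np.hstack([z(A,350,220,100,75,4),z(B,75,220,130,75,4)[:,:400]])]))
E
```

```text
top (376, 242) 45 [367 234  19  17 236] ztop 0.0431 ctr [ 0.4425 -0.3442  0.0419] [ 0.4432 -0.3437  0.0407] ext [0.0439 0.0444 0.0095]
top (377, 272) 48 [371 267  13  12 125] ztop 0.0318 ctr [ 0.3545 -0.3486  0.0302] [ 0.3547 -0.3487  0.0298] ext [0.0321 0.0322 0.0087]
top (402, 260) 47 [395 255  14  12 125] ztop 0.0318 ctr [ 0.3912 -0.4215  0.0307] [ 0.3913 -0.4221  0.0295] ext [0.0324 0.0336 0.0084]
scene (128, 257) 43 [118 246  19  21 309] ztop 0.0433 ctr [ 0.4446 -0.3436  0.0418] [ 0.4451 -0.3443  0.0415] ext [0.0461 0.0457 0.009 ]
scene (91, 265) 44 [ 84 257  15  15 165] ztop 0.0324 ctr [ 0.3906 -0.4234  0.0308] [ 0.3928 -0.4232  0.0307] ext [0.0362 0.033  0.0083]
scene (107, 243) 41 [101 236  13  14 142] ztop 0.0327 ctr [ 0.3554 -0.3486  0.0307] [ 0.3559 -0.3493  0.0309] ext [0.0338 0.0324 0.0081]
((228.27183532714844, 182.46517944335938), (102.6562728881836, 14.411857604980469), 20.772254943847656)
[[ 0.6383  0.2516  0.03  ]
 [ 0.6795  0.238   0.03  ]
 [ 0.5778 -0.0527  0.03  ]
 [ 0.5372 -0.0384  0.03  ]]
tap 119 [0.6242 0.1576 0.1226] 1.1075592182918412 0.07988092833275573
((555.888671875, 106.13526153564453), (228.65150451660156, 55.5162467956543), 37.835784912109375)
stud 66 [0.573  0.0136 0.1104] 1.1075592182918412 0.06399542927061985
```

View pics/crop1.png

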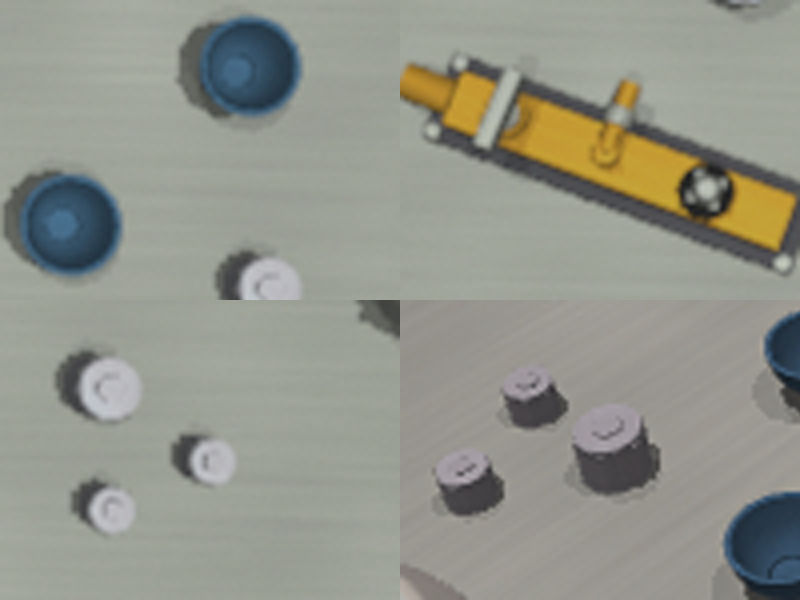

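The crop confirms it. The cap at (376,242) is about 45 mm across and 42 mm high, which fits. The two small ones at (377,272) and (402,260) are about 33 mm across and 31 mm high, so they are look-alikes. The bar, elbow and stud are clear in the crop. Next I'll measure the bar, stud and manifold axis in both views.

Run:
```python
from h import *
for n in("top","scene"):
    a=np.load(n+".npz");d=a["d"];P=cloud(n,d);g=cv2.cvtColor(a["im"],cv2.COLOR_RGB2GRAY)
    x,y,z=P[...,0],P[...,1],P[...,2]
    m=(d>0)&(z>.072)&(z<.086)&(np.hypot(x-.63,y-.155)<.05); t=P[m]
    r=cv2.minAreaRect(t[:,:2].astype(np.float32)*1000); b=np.linalg.svd(t[:,:2]-t[:,:2].mean(0))[2][0]
    print(n,"bar",m.sum(),t.mean(0).round(4),r,np.degrees(np.arctan2(b[1],b[0])))
    near=(np.hypot(x-.573,y-.0136)<.035)&(d>0)
    m=near&(z>.056); t=P[m]; print(" stud",m.sum(),t.mean(0).round(4),np.ptp(t,axis=0).round(4),t[:,2].max())
    m=near&(z>.058)&(z<.072);t=P[m];print("  tip",m.sum(),t.mean(0).round(4))
    hs=cv2.cvtColor(a["im"],cv2.COLOR_RGB2HSV)
    m=near&(z>.034)&(hs[...,1]<110); v,u=np.nonzero(m); c=cv2.minEnclosingCircle(np.c_[u,v].astype(np.float32)); print(" seal",m.sum(),c,ray(n,*c[0],.043).round(4), P[m].mean(0).round(4), ((P[m].min(0)+P[m].max(0))/2).round(4),np.ptp(P[m],axis=0).round(4))
    yel=(hs[...,0]>12)&(hs[...,0]<35)&(hs[...,1]>140)&(abs(z-.03)<.004)&(np.hypot(x-.6,y-.08)<.18)
    pts=P[yel][:,:2].astype(np.float32)*1000; print(" body",cv2.minAreaRect(pts))
    pl=(z>.004)&(z<.012)&(np.hypot(x-.6,y-.08)<.17); pts=P[pl|yel][:,:2].astype(np.float32)*1000; print(" plate",cv2.minAreaRect(pts))
```

```text
top bar 111 [0.6304 0.164  0.0796] ((630.700927734375, 164.97406005859375), (14.718484878540039, 60.4177131652832), 68.67821502685547) 158.92533245688284
 stud 61 [0.5771 0.014  0.0632] [0.0262 0.0259 0.0148] 0.07095467909031261
  tip 52 [0.5771 0.0138 0.0643]
 seal 128 ((256.3196716308594, 192.38523864746094), 6.522811412811279) [0.5794 0.0145 0.043 ] [0.5783 0.0154 0.0534] [0.5803 0.0155 0.0547] [0.0356 0.0356 0.0325]
 body ((608.1060180664062, 99.32330322265625), (306.8837890625, 43.67481994628906), 70.6798095703125)
 plate ((596.4905395507812, 81.44718933105469), (319.68255615234375, 332.86785888671875), 1.2015401124954224)
scene bar 76 [0.6325 0.1623 0.0796] ((632.0700073242188, 163.16107177734375), (15.7728910446167, 59.833045959472656), 68.27812957763672) -20.05869876196683
 stud 49 [0.5809 0.0109 0.0634] [0.0255 0.0233 0.015 ] 0.07120085254366992
  tip 43 [0.5805 0.0105 0.0643]
 seal 132 ((252.71621704101562, 207.6351318359375), 6.853598117828369) [0.5758 0.018  0.043 ] [0.5825 0.0091 0.052 ] [0.5787 0.0133 0.0529] [0.0408 0.0377 0.0366]
 body ((609.0962524414062, 99.16373443603516), (311.8577575683594, 46.19314193725586), 70.9395980834961)
 plate ((600.8406982421875, 80.18000793457031), (327.295654296875, 330.2713623046875), 41.80511474609375)
```

Measurements agree across the two views:
- **Bar centre:** about (0.631, 0.164), top at 0.080, at −21°.
- **Stud:** about (0.579, 0.013). That is 160 mm from the tap, as it must be.
- **Manifold yaw:** about −19.2°.

Now I'll turn the tap.

Run:
```python
from plant import *
from h import *
yw=np.radians(159)
move_l([.147,.607,.34],feed=.2)
movep([.631,.164,.30],[np.pi,0,yw]); 
move_l([.631,.164,.12],feed=.2)
print(move_l([.631,.164,.051],feed=.08,max_force=15))
gripper_to(.0,40); o=observe(); print(o["time_s"],o["eef_pos"],o["opening"],o["grasp_force"],o["ft_force"])
q=o["q"].copy()
for k in range(1,7):
    q[5]+=.2; set_joints(q); o=observe(); print(o["time_s"],o["tcp_rot"].round(3),o["torque"].round(2),o["ft_force"].round(1))
hold(.3)
gripper_to(.06); o=observe();print(o["time_s"],o["eef_pos"])
move_l([.631,.164,.20],feed=.2)
movep([.54,-.10,.25],[np.pi,0,yw])
for n in("top","scene"):
    im,d=get_image(n); np.savez(n+"1.npz",im=im,d=d)
    P=cloud(n,d);x,y,z=P[...,0],P[...,1],P[...,2]
    m=(d>0)&(z>.072)&(z<.086)&(np.hypot(x-.63,y-.165)<.045); t=P[m]; b=np.linalg.svd(t[:,:2]-t[:,:2].mean(0))[2][0]
    print(n,m.sum(),t.mean(0),np.degrees(np.arctan2(b[1],b[0])))
A=cv2.cvtColor(im,cv2.COLOR_RGB2BGR);cv2.imwrite("pics/tap1.png",cv2.resize(A[130:290,70:350],None,fx=2.8,fy=2.8,interpolation=cv2.INTER_CUBIC))
```

```text
False
5.8417 [0.63234455 0.16585086 0.05248681] 0.01304035346882626 44.98001844525788 [0.66595318 6.53619719 3.97062654]
6.15 [3.138e+00 1.000e-03 2.579e+00] [-0.25  0.16 -0.02] [-0.7  0.   1.1]
6.4583 [3.138 0.    2.382] [-0.39  0.4  -0.01] [0.4 0.9 0.8]
6.7667 [ 3.138 -0.     2.182] [-0.53  0.62 -0.06] [-1.3 -0.8  2.8]
7.075 [ 3.138e+00 -1.000e-03  1.983e+00] [-0.56  0.81  0.03] [-2.5 -1.6  4.4]
7.3833 [ 3.139e+00 -2.000e-03  1.783e+00] [-0.61  1.06 -0.07] [-5.8 -1.2  5.3]
7.6917 [ 3.140e+00 -2.000e-03  1.583e+00] [-0.51  1.14  0.02] [-5.1 -2.   5.9]
8.5 [0.63248137 0.16595297 0.05244389]
top 109 [0.63027435 0.16430519 0.08007147] -88.77080628745871
scene 79 [0.63246864 0.16199285 0.07906573] -90.30218008054239
```

View pics/tap1.png

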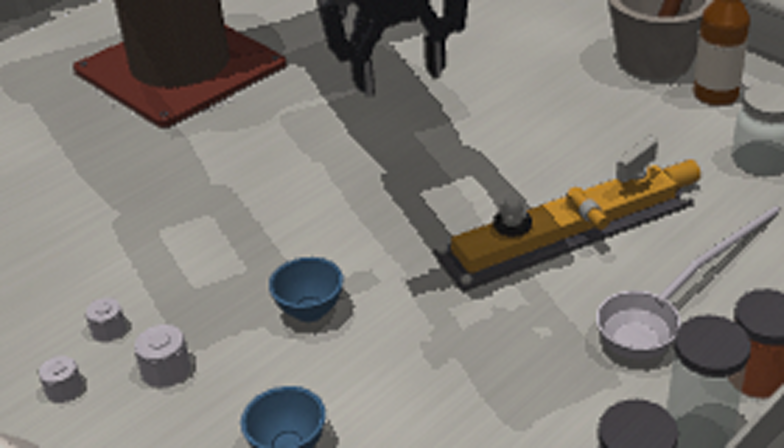

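The picture shows the bar handle at about (637,160) turned roughly along the base's y axis, and the cap at (162,352) is untouched. The bar angle is −89.5°, so the tap is at about 1.23 rad, which is shut. Next I'll grip the cap twice, 90° apart, to centre it on both axes and calibrate the camera offset.

Run:
```python
from plant import *
from h import *
c=[.4437,-.344]
def s(t):
    o=observe();print(t,round(o["time_s"],2),o["eef_pos"].round(4),o["tcp_rot"].round(3),round(o["opening"],4),round(o["grasp_force"],1),o["ft_force"].round(1))
gripper_to(.065,20)
movep(c+[.15],[np.pi,0,1.7]); s("a")
print(move_l(c+[.006],feed=.1,max_force=12)); s("b")
gripper_to(0,20); s("c"); gripper_to(.065)
move_l(c+[.06],feed=.15)
movep(c+[.06],[np.pi,0,.13])
move_l(c+[.006],feed=.1,max_force=12); s("d")
gripper_to(0,90); s("e")
move_l(c+[.15],feed=.1); s("f")
```

```text
a 12.27 [ 0.4444 -0.3436  0.1505] [3.141 0.    1.702] 0.065 0.0 [0.2 0.3 0.4]
False
b 13.86 [ 0.4442 -0.3445  0.0068] [3.141e+00 1.000e-03 1.700e+00] 0.0648 0.0 [ 0.4  0.3 -0.3]
c 14.16 [ 0.4441 -0.3444  0.0068] [3.141e+00 1.000e-03 1.700e+00] 0.0466 20.6 [0.  0.4 4.7]
d 17.08 [ 0.4439 -0.3441  0.0061] [ 3.141 -0.     0.13 ] 0.0647 0.0 [-0.9  0.1  0.3]
e 17.4 [ 0.4446 -0.3449  0.0075] [ 3.139e+00 -2.000e-03  1.300e-01] 0.045 92.2 [0.  0.7 5.6]
f 18.99 [ 0.4433 -0.3436  0.1491] [-3.14e+00  1.00e-03  1.30e-01] 0.045 91.7 [-0.3 -0.6 -1.9]
```

Cap held: opening 45 mm and 92 N grip. I'll carry it over the stud and check the alignment.

Run:
```python
from plant import *
from h import *
def s(t):
    o=observe();print(t,round(o["time_s"],2),o["eef_pos"].round(4),o["tcp_rot"].round(3),round(o["opening"],4),round(o["grasp_force"],1),o["ft_force"].round(1))
movep([.579,.014,.15],[np.pi,0,.13]);move_l([.579,.014,.082],feed=.08,max_force=8); s("a")
out=[]
for n,(u,v) in(("scene",(252,200)),("top",(257,190))):
    im,d=get_image(n); np.savez(n+"2.npz",im=im,d=d); A=cv2.cvtColor(im,cv2.COLOR_RGB2BGR)
    out.append(cv2.resize(A[v-40:v+35,u-25:u+25],None,fx=8,fy=8,interpolation=cv2.INTER_CUBIC))
cv2.imwrite("pics/over.png",np.hstack(out))
P=cloud("scene",np.load("scene2.npz")["d"]);x,y,z=P[...,0],P[...,1],P[...,2]
K=get_calibration("scene")
g=(np.hypot(x-.579,y-.014)<.027)
m=g&(z>.079)&(z<.112);print(m.sum(),P[m].min(0),P[m].max(0))
for lo,hi in((.045,.075),(.08,.108)):
    m=g&(z>lo)&(z<hi); vs,us=np.nonzero(m)
    for v in sorted(set(vs)): print(v,us[vs==v].min(),us[vs==v].max(),z[v,us[vs==v]].mean().round(3))
```

```text
a 21.42 [0.5796 0.014  0.0826] [ 3.141e+00 -1.000e-03  1.300e-01] 0.0448 91.7 [ 0.5  0.6 -0.5]
91 [ 0.58546114 -0.00910303  0.07908935] [0.6032146  0.03892004 0.11134033]
204 248 248 0.058
205 248 257 0.061
206 247 258 0.056
207 249 257 0.055
208 248 256 0.052
209 246 256 0.049
210 250 258 0.046
211 252 255 0.046
212 252 255 0.046
194 260 260 0.104
195 259 260 0.102
196 252 260 0.103
197 251 260 0.102
198 251 260 0.098
199 251 260 0.094
200 251 260 0.091
201 251 259 0.088
202 251 258 0.085
203 250 257 0.083
204 254 254 0.081
```

View pics/over.png

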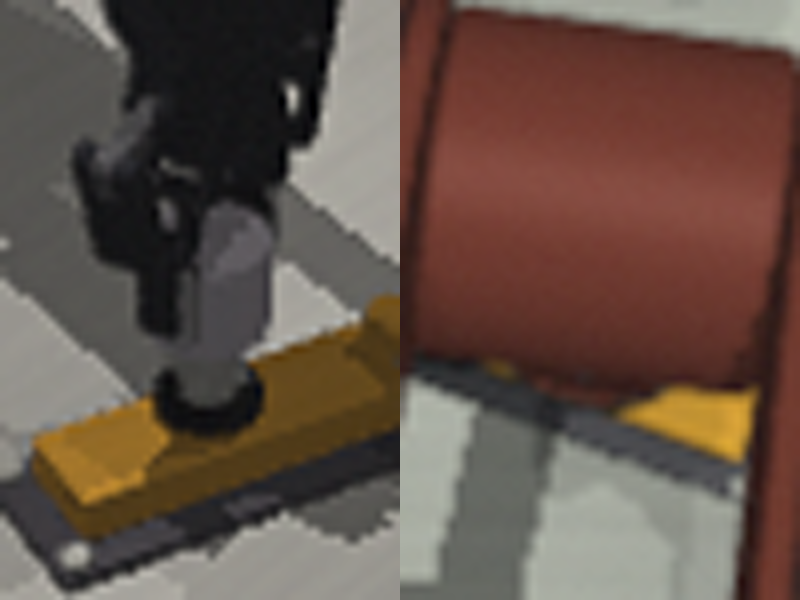

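In the left (scene) crop, the held cap's rim at about (205,355) sits over the stud, and the seal is at about (209,395), so they line up within about 1 px. The top view is blocked by the arm. I'll descend under force guard and watch the side forces.

Run:
```python
from plant import *
from h import *
def s(t):
    o=observe();print(t,round(o["time_s"],2),o["eef_pos"].round(4),o["tcp_rot"].round(3),round(o["opening"],4),round(o["grasp_force"],1),o["ft_force"].round(1),o["torque"].round(2))
for z in(.076,.072,.069,.066):
    r=move_l([.579,.014,z],feed=.03,max_force=6); hold(.1); s((z,r))
    if r: break
```

```text
(0.076, False) 21.97 [0.579  0.014  0.0759] [-3.142  0.     0.13 ] 0.0451 91.7 [-0.2  0.2 -0.6] [-0.    0.04  0.03]
(0.072, False) 22.35 [0.579  0.014  0.0719] [-3.142  0.     0.13 ] 0.0452 91.7 [ 0.4 -0.6  0.1] [ 0.04 -0.06  0.02]
(0.069, False) 22.7 [0.5789 0.0141 0.0689] [-3.142  0.     0.13 ] 0.0449 91.7 [-0.2 -0.5 -0.8] [ 0.01  0.03 -0.04]
(0.066, False) 23.05 [0.5789 0.014  0.0659] [-3.142  0.     0.13 ] 0.0448 91.7 [-0.2 -0.6 -0.7] [-0.01  0.02 -0.01]
```

Run:
```python
from plant import *
from h import *
def s(t):
    o=observe();print(t,round(o["time_s"],2),o["eef_pos"].round(4),o["tcp_rot"].round(3),round(o["opening"],4),round(o["grasp_force"],1),o["ft_force"].round(1),o["torque"].round(2));return o
for z in(.063,.061,.059,.057,.055,.053,.051):
    r=move_l([.579,.014,z],feed=.02,max_force=25); hold(.1); o=s((z,r))
    if r or np.hypot(*o["ft_force"][:2])>8: break
```

```text
(0.063, False) 23.45 [0.5795 0.0145 0.0636] [-3.141e+00 -1.000e-03  1.300e-01] 0.045 92.4 [-1.7  4.3  5.2] [ 0.67  0.17 -0.03]
(0.061, False) 23.8 [0.5796 0.0142 0.0618] [-3.141e+00 -1.000e-03  1.300e-01] 0.0449 92.5 [-0.7  2.5  6.8] [0.54 0.25 0.05]
(0.059, False) 24.15 [0.5791 0.0142 0.0588] [-3.141 -0.     0.13 ] 0.0446 91.9 [1.  3.4 0.8] [ 0.63 -0.26  0.03]
(0.057, False) 24.5 [0.5783 0.0141 0.0556] [-3.141e+00  1.000e-03  1.300e-01] 0.0449 92.7 [ 4.2  3.4 -8.5] [ 0.53 -0.71  0.  ]
(0.055, False) 24.85 [0.578  0.0141 0.053 ] [-3.141e+00  2.000e-03  1.300e-01] 0.0449 93.3 [  4.8   3.4 -11.3] [ 0.56 -0.79  0.04]
(0.053, False) 25.2 [0.5781 0.0138 0.052 ] [-3.141e+00  2.000e-03  1.300e-01] 0.0453 93.5 [ 2.   2.1 -9.9] [ 0.22 -0.37 -0.01]
(0.051, False) 25.55 [0.579  0.0138 0.0513] [3.141 0.    0.13 ] 0.0449 94.2 [-0.4  0.3 -2.6] [0.08 0.15 0.05]
```

It clicked: the resistance peaked at about 7 N, then the force reversed and the cap was pulled down. Side forces are now near zero. Now I'll press the seal.

Run:
```python
from plant import *
from h import *
z=.051
while z>.043:
    z-=.0007; r=move_l([.579,.014,z],feed=.02,max_force=25); hold(.15); o=observe()
    print(round(z,4),r,round(o["time_s"],2),o["eef_pos"].round(4),o["ft_force"].round(1))
    if o["ft_force"][2]>12.5: break
hold(.8); o=observe(); print(o["eef_pos"],o["ft_force"],o["grasp_force"],o["opening"],o["tcp_rot"])
out=[]
for n,(u,v) in(("scene",(265,200)),("top",(225,185))):
    im,d=get_image(n); A=cv2.cvtColor(im,cv2.COLOR_RGB2BGR)
    out.append(cv2.resize(A[v-40:v+40,u-50:u+50],None,fx=4,fy=4,interpolation=cv2.INTER_CUBIC))
cv2.imwrite("pics/end.png",np.hstack(out))
```

```text
0.0503 False 25.95 [0.5793 0.0139 0.0506] [-0.8  0.2 -1.7]
0.0496 False 26.35 [0.5793 0.0139 0.05  ] [-0.8  0.1  2.6]
0.0489 False 26.75 [0.5792 0.014  0.0492] [-1.3  0.1  4.8]
0.0482 False 27.15 [0.5793 0.0139 0.0486] [-2.3 -0.6  6.4]
0.0475 False 27.55 [0.5793 0.0139 0.0481] [-3.   0.2  7.7]
0.0468 False 27.95 [0.5793 0.0139 0.0476] [-4.4  0.5  9.5]
0.0461 False 28.35 [0.5793 0.0139 0.0471] [-5.  -0.6 10.3]
0.0454 False 28.75 [0.5794 0.0139 0.0467] [-4.2 -0.4 12.3]
0.0447 False 29.15 [0.5794 0.0139 0.0464] [-7.   0.3 15.8]
[0.57937929 0.01394602 0.04639973] [-6.9220748   0.81920667 16.23965272] 96.2790521979332 0.04505704706880857 [ 3.14134424e+00 -4.37822211e-04  1.30141744e-01]
```

View pics/end.png

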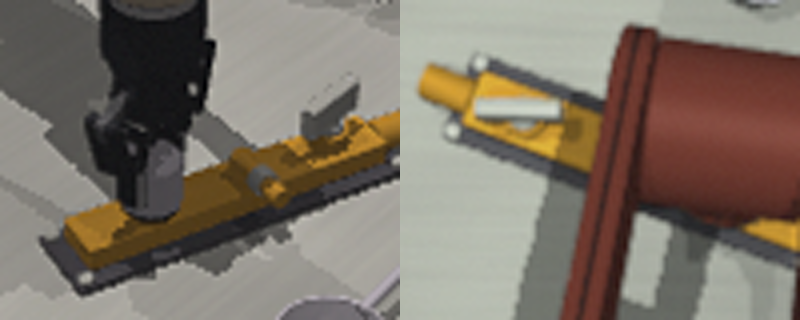

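The cap at (155,180) is seated with the seal hidden under it, and the tap bar at (517,107) is still shut. The force rose at about 3 N/mm up to the seal's stop, and the push is now 16 N. Handing in.

```bash
python3 -c "
from plant import *
print(job_done())"
```

```text
the job is handed in; nothing more can be done
None
```

I shut the tap first (about 1.23 rad), then clicked the 46 mm cap onto the stud, and handed in at about 30 s with the gripper still pressing it down at about 16 N; no verdict was returned.

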